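# Unlock and open the tube incubator

## Robot

A 6-joint arm with a two-finger parallel gripper is mounted at the origin on the work surface. World frame = base frame: x ahead of the robot, y to its left, z up, the work surface at z = 0. Lengths are in m, angles in rad, forces in N, time in s.
With the tool pointing down it reaches from about 0.425 to 0.925 m from the base axis. Payload 12.5 kg.
Tool frame: the origin (TCP) lies at the very end of the fingers, on their centre line; the grasp point (between the pads) lies 19 mm behind it (bot.hold_point_z is the distance from the TCP to the grasp point, in m); z points along the fingers, y is the direction in which the jaws open and shut (so a half turn about z gives the same grasp; the last joint's range is limited). The gripper opens to 85 mm and grips with 20 to 120 N. Pads are 22 mm wide; open, the fingers measure 114 mm over their backs; the gripper's body (76 mm by 85 mm) begins 54 mm behind the grasp point. The pads swing forward as they close: fully open they stand 13 mm farther back than shut.
Start: joints at [-1.371, 0.491, 1.559, -0, 1.092, -0.106], TCP at [0.188, -0.596, 0.231] pointing down, gripper open.
Joint ranges: [-3.1, 3.1], [-0.84, 2.19], [0.05, 2.79], [-1.13, 4.28], [0.06, 2.93], [-2.69, 2.69]. Speed limits (rad/s): [2.22, 2.22, 2.79, 3.14, 3.14, 3.14].

## Interface

Orientations are given as a unit quaternion [w, x, y, z].
In Python, from plant import bot, optics gives the robot as it stands. The module is installed in compiled form; this text tells all that it offers.
- The arm moves only by the tool move_arm, never from a script. Its argument "increments" is a list of rows, each an object with "travel": the shift along the tool's x, y, z in cm, a list of three; "twist": the turn, a rotation vector about the tool's x, y, z in degrees, a list of three; "grip": the finger opening in cm, from 0 to 8.54. A call has 1 to 12 rows; each row shifts and turns the commanded pose from where the row before left it, along the tool's axes as they then stand; what a row does not reach is not made up. A row lasts 1/10 s, in which the tool goes at most 50 mm and 8.59 degrees, less where a joint would pass 70% of its speed; a pose out of reach is approached as far as the arm can. A call is refused whole if a number of a shift passes 5 or a number of a turn 8.59, either way. A call with a gripper value outside its range is refused whole. The fingers move at their own pace and stop on an object; "force" is the grip in N (left out, the last holds). Time passes only in rows, so rows that do not move let the fingers close. It gives the time, the measured TCP pose, the force and the opening at its end, in the units of the state.
- bot.observe(): the state, without advancing time (a new reading comes with each control period).
- optics.camera(name): name is "scene" or "side" or "wrist"; returns (picture, depth): 420x560x3 uint8, blue, green, red; 420x560 float32, m along the optical axis (not along the pixel's ray), 0 where there is no reading.
- optics.get_calibration(name): a dict with "fx", "fy", "cx", "cy" (pixels), "D" ([k1, k2, p1, p2, k3] as OpenCV has them; the pictures are not rectified), "world_to_cam" (4x4, takes a point from world to camera coordinates). Camera axes: x right, y up, looking along -z (the intrinsics and any distortion apply to the point x, -y, -z); pixel columns grow to the right and rows downward; lengths in m; the calibration is good to about 2 mm. A picture is of the moment at which its call begins: read the wrist's pose just before it. get_calibration takes no time and is no camera call; for the wrist camera it gives the pose at the moment of the call.
- bot.hand_in(): hands the job in, once; it reports no verdict.
The state is a dict: "time": time; "joint_pos": joint angles; "dq": joint speeds; "joint_torque": joint torques, N m; "eef_pos": TCP position; "orientation": TCP orientation; "contact_force": force on the tool from outside, world axes, zero at the start; "torque": the same for the moment, N m; "opening": finger opening in m.
Only numpy, scipy, OpenCV 4.12 (cv2) and the standard library are available. Lean on these libraries where they do the work, as an engineer would, in place of code of your own. Each camera call takes 0.05 s, during which the arm holds its last target.

## Task

Open the tube incubator with the blue cover so that its tubes can be taken out: draw its orange-knobbed lock bolt all the way aside, then slide the blue cover all the way open towards the screen at the front. Leave the lock of the green-covered incubator alone, and let go of everything at the end.

Things in the scene. Friction and masses are not known exactly. Their poses are not given: they have to be found in the camera images.
- blue: Incubator to open: fixed cream box 300 (x) x 230 (y) x 100 mm high. Origin: centre of underside; x runs from its front (flat screen, buttons) to its back, y to its left, z up. On top a cover 110 x 110 x 8 mm, clear in a blue frame, over capped tubes. Cover slides 100 mm along -x on rails to a stop; a steel bolt before its left front corner blocks it. Both move at about 2 N and stay where left.
- blue_knob (a point): Orange knob of the blue unit's bolt: upright fin 14 (y) x 30 (x) x 40 mm high on the bolt (16 wide, 10 high, along y). Point: on its centre line, 14 mm under its top, 26 above the bolt. Axes as blue. In that frame x = 10, z = 136.5, y = 75 mm fully in (starts up to 5 mm drawn), y = 105 fully drawn at the stop: slide it along +y. The cover is free from y = 95.
- blue_handle (a point): Handle of the blue cover: blue upright fin 16 (x) x 60 (y) x 40 mm high in the middle of the cover. Point: on its centre line, 14 mm below its top, 26 mm above the cover's top face. Axes as blue. In that frame it is at y = 0, z = 134.5 mm and x = 75 mm shut, x = -25 mm fully open at the end stop (slide along -x). Stands about 65 mm behind the knob.
- green_knob (a point): Orange knob of the lock bolt of the other incubator, alike in every size but with a green cover and handle; leave it alone. The point lies on it as blue_knob does on its own. The two incubators stand side by side, 300 to 390 mm apart between centres, either one on the left.

How it is judged:
On the way, in this order (a step that is already met when the one before it is completed fails the run):
1. the blue incubator's lock bolt is drawn at least 22 mm from its innermost place while its cover is still shut (within 10 mm) (y of blue_knob in the frame of blue above 0.097 m and x of blue_handle in the frame of blue above 0.065 m), for 0.1 s.
2. the blue cover is slid at least 85 of its 100 mm open (x of blue_handle in the frame of blue below -0.01 m), for 0.2 s.
At the end, for the whole second after the job is handed in: The blue cover stands at least 85 mm open of its 100 mm travel, its bolt is still drawn at least 20 mm from its innermost place, and the green incubator's bolt is within 10 mm of where it started (x of blue_handle in the frame of blue below -0.01 m and y of blue_knob in the frame of blue above 0.095 m and distance of green_knob from where it was at the start of the episode below 0.01 m); the robot touches nothing.
It fails at once if the green incubator's lock bolt is moved more than 10 mm (distance of green_knob from where it was at the start of the episode above 0.01 m).
It also fails if it takes over 42 s, if anything falls off the work surface, if the arm or the gripper's body presses on something with over 40 N, if the wrist force passes 120 N, or if a joint passes its speed limit or range.

## Working session

There is one attempt and no reset: what is moved stays moved. The work goes in short steps, Python scripts to look and compute and a tool call to move; the robot and the scene stay as the last step left them, time stands still between calls to the robot, and variables do not carry over. Pictures are saved under pics/ and viewed, and the job is handed in when it is done.

Besides the shell and the picture viewer there is one more tool, called after ">>>" as name(argument=value, ...), one argument or row to a line, values as JSON. move_arm: Moves the arm, as the interface text tells. Its arguments: {"type":"object","properties":{"increments":{"type":"array"},"force":{"type":"number"}},"required":["increments"]}

```bash
mkdir -p pics
python3 - <<'E'
from plant import bot, optics
import cv2, numpy as np
s=bot.observe(); print(s['time'],s['eef_pos'],s['orientation'],s['opening'],bot.hold_point_z)
for n in ("scene","side"):
    im,d=optics.camera(n); cv2.imwrite(f"pics/{n}0.png",im); np.savez(f"pics/{n}0.npz",im=im,d=d)
    c=optics.get_calibration(n); print(n,c['fx'],c['fy'],c['cx'],c['cy'],c['D']); print(np.round(c['world_to_cam'],3))
E
```

```text
0.0 [ 0.18812057 -0.59576296  0.2307355 ] [-5.68336110e-04  9.88334858e-01  1.52295384e-01 -2.22373717e-05] 0.08529264762356169 0.0187
scene 542.2184481571993 542.2184481571993 273.57557738650485 211.1020034669319 [-0.03513771  0.          0.          0.          0.        ]
[[ 0.893  0.45  -0.009 -0.54 ]
 [-0.351  0.709  0.611  0.1  ]
 [ 0.281 -0.542  0.792 -1.188]
 [ 0.     0.     0.     1.   ]]
side 444.1923851409601 444.1923851409601 279.6424615246865 219.03920436748604 [-0.04705037  0.          0.          0.          0.        ]
[[-0.893 -0.45   0.016  0.547]
 [ 0.227 -0.419  0.879 -0.222]
 [-0.389  0.789  0.476 -0.625]
 [ 0.     0.     0.     1.   ]]
```

View pics/scene0.png

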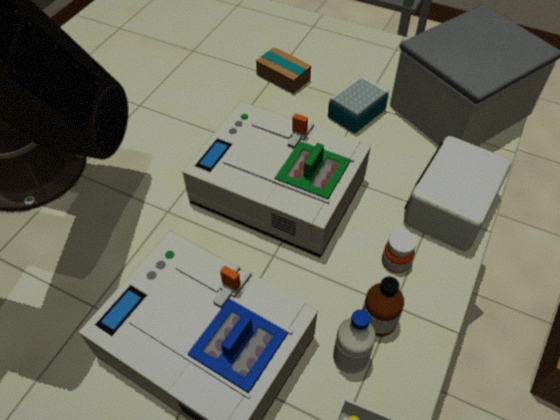

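View pics/side0.png

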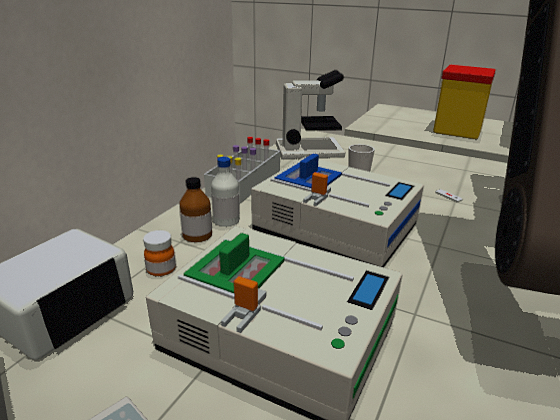

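The scene view shows the blue unit in the foreground, with its orange knob at about (230,278), its handle at (238,340) and its screen at (121,310). The green unit is behind it, with its knob at (300,124). The side view agrees: the blue unit is the far one, knob at (319,184), and the green knob is at (246,293). Next I'll measure these points using the depth data.

```bash
cat > h.py <<'E'
import numpy as np, cv2
from plant import bot, optics
def cloud(n,d,c=None):
    c=c or optics.get_calibration(n)
    K=np.array([[c['fx'],0,c['cx']],[0,c['fy'],c['cy']],[0,0,1]])
    v,u=np.mgrid[0:d.shape[0],0:d.shape[1]]
    p=cv2.undistortPoints(np.stack([u.ravel(),v.ravel()],1).astype(np.float64)[:,None],K,np.array(c['D']))[:,0]
    z=d.ravel(); P=np.stack([p[:,0]*z,-p[:,1]*z,-z],1)
    T=np.linalg.inv(c['world_to_cam']); return (P@T[:3,:3].T+T[:3,3]).reshape(d.shape+(3,))
def project(n,X,c=None):
    c=c or optics.get_calibration(n)
    K=np.array([[c['fx'],0,c['cx']],[0,c['fy'],c['cy']],[0,0,1]])
    T=c['world_to_cam']; P=np.atleast_2d(X)@T[:3,:3].T+T[:3,3]; P=P*[1,-1,-1]
    return cv2.projectPoints(P,np.zeros(3),np.zeros(3),K,np.array(c['D']))[0][:,0]
def masks(im):
    h=cv2.cvtColor(im,cv2.COLOR_BGR2HSV).astype(int); H,S,V=h[...,0],h[...,1],h[...,2]
    return dict(orange=((H<14))&(S>170)&(V>80),blue=(H>108)&(H<128)&(S>150)&(V>50),green=(H>50)&(H<75)&(S>130))
E
python3 - <<'E'
from h import *
for n in ("scene","side"):
    f=np.load(f"pics/{n}0.npz"); X=cloud(n,f['d']); m=masks(f['im']); ok=f['d']>0
    print(n)
    for k,mm in m.items():
        cnt,lab,st,ce=cv2.connectedComponentsWithStats((mm&ok).astype(np.uint8))
        for i in range(1,cnt):
            if st[i,4]<40: continue
            P=X[lab==i]; 
            print(k,st[i],np.round(np.median(P,0),3),'lo',np.round(np.percentile(P,2,axis=0),3),'hi',np.round(np.percentile(P,98,axis=0),3))
            Q=P[:,:]
            if k!='orange':
                Q=P[(P[:,2]>.103)&(P[:,2]<.115)]
                if len(Q)>50:
                    r=cv2.minAreaRect((Q[:,:2]*1000).astype(np.float32)); print('  frame',np.round(r[0],1),np.round(r[1],1),round(r[2],2))
            T=P[P[:,2]>P[:,2].max()-.004]; 
            if P[:,2].max()>.13: 
                r=cv2.minAreaRect((T[:,:2]*1000).astype(np.float32)); print('  top',len(T),np.round(T.mean(0),4),r)
    # box tops
    t=ok&(np.abs(X[...,2]-.1)<.004)
    cnt,lab,st,ce=cv2.connectedComponentsWithStats(t.astype(np.uint8))
    for i in range(1,cnt):
        if st[i,4]<2000: continue
        P=X[lab==i]; r=cv2.minAreaRect((P[:,:2]*1000).astype(np.float32)); print('boxtop',st[i],r)
E
```

```text
scene
orange [293 114  14   8  67] [0.535 0.254 0.148] lo [0.522 0.249 0.144] hi [0.549 0.261 0.151]
  top 44 [0.5349 0.2543 0.1487] ((535.17333984375, 254.19004821777344), (11.689600944519043, 27.283334732055664), 89.27892303466797)
orange [385 244  29  19 125] [0.804 0.104 0.042] lo [0.778 0.096 0.036] hi [0.827 0.123 0.046]
orange [221 267  18  13 123] [ 0.587 -0.114  0.149] lo [ 0.572 -0.12   0.145] hi [ 0.599 -0.107  0.151]
  top 99 [ 0.5859 -0.1133  0.149 ] ((585.85888671875, -112.87251281738281), (13.202091217041016, 27.558956146240234), 84.10400390625)
blue [ 189  299   98   93 2948] [ 0.646 -0.202  0.108] lo [ 0.589 -0.249  0.105] hi [ 0.697 -0.141  0.149]
  frame [ 642.2 -194.4] [110.1 110.3] 84.96
  top 83 [ 0.6429 -0.1919  0.1492] ((642.9057006835938, -195.0203857421875), (57.52509689331055, 11.963004112243652), 86.58741760253906)
blue [352 310  18  17 243] [ 0.797 -0.095  0.149] lo [ 0.786 -0.106  0.145] hi [ 0.809 -0.082  0.151]
  top 112 [ 0.7972 -0.0949  0.1501] ((797.37255859375, -94.09230041503906), (23.934053421020508, 23.277219772338867), 51.89658737182617)
green 
[... 2288 characters left out ...]
 ] ((597.2525024414062, 182.79043579101562), (59.870628356933594, 15.878556251525879), 88.76209259033203)
green [353 295  45 103 312] [0.371 0.211 0.066] lo [0.37  0.098 0.051] hi [0.373 0.284 0.069]
green [331 339  13   9  95] [0.407 0.258 0.1  ] lo [0.4   0.25  0.099] hi [0.414 0.264 0.101]
boxtop [ 252  157  171   71 4982] ((565.9171142578125, -183.7255401611328), (236.42898559570312, 300.9325256347656), 84.585205078125)
boxtop [  146   227   257   152 16971] ((522.45654296875, 183.045654296875), (231.18246459960938, 301.1233825683594), 89.1059341430664)
boxtop [   0  229  123   80 5021] ((857.5218505859375, 300.39105224609375), (183.00210571289062, 137.39324951171875), 84.17425537109375)
```

```bash
cat >> h.py <<'E'
C=np.array([.567,-.186]); YAW=np.radians(-5.1)
R=np.array([[np.cos(YAW),-np.sin(YAW)],[np.sin(YAW),np.cos(YAW)]])
def b2w(x,y,z): return np.r_[C+R@[x,y],z]
def w2b(p): return np.r_[R.T@(np.asarray(p)[:2]-C),p[2]]
from scipy.spatial.transform import Rotation as Ro
def delta(target):
    s=bot.observe(); q=s['orientation']; r=Ro.from_quat([q[1],q[2],q[3],q[0]])
    return r.inv().apply(np.asarray(target)-s['eef_pos'])*100, r.as_matrix()
E
python3 - <<'E'
from h import *
for n in ("scene","side"):
    f=np.load(f"pics/{n}0.npz"); X=cloud(n,f['d'])
    t=(f['d']>0)&(X[...,2]>.16)&(X[...,0]>0.1)&(X[...,0]<1)&(abs(X[...,1])<.7)
    cnt,lab,st,ce=cv2.connectedComponentsWithStats(t.astype(np.uint8))
    for i in range(1,cnt):
        if st[i,4]>20: P=X[lab==i]; print(n,st[i],np.round(P.min(0),2),np.round(P.max(0),2))
print(b2w(10,75,0)*0, b2w(.01,.077,.1365), b2w(.075,0,.1345))
d,r=delta(b2w(.01,.077,.231)); print(d); print(r.round(3))
print(np.degrees(np.arctan2(r[1,0],r[0,0])))
E
```

```text
scene [    0     0   129   159 13989] [ 0.1  -0.14  0.16] [0.29 0.12 0.52]
scene [ 399   14  161   90 8061] [0.64 0.43 0.16] [0.96 0.7  0.18]
side [  496     0    64   288 13629] [ 0.18 -0.16  0.16] [0.29 0.12 0.47]
side [ 283   69   61   34 1127] [ 0.73 -0.69  0.16] [ 0.9  -0.54  0.25]
[0. 0. 0.] [ 0.58380527 -0.11019378  0.1365    ] [ 0.64170308 -0.19266707  0.1345    ]
[ 5.23503034e+01 -3.43928185e+01  1.62371495e-02]
[[ 0.954  0.301 -0.   ]
 [ 0.301 -0.954  0.001]
 [ 0.    -0.001 -1.   ]]
17.52415006732389
```

>>> move_arm(
  increments=[
    {"travel":[2.0,-1.3,0],"twist":[0,0,0],"grip":8.54},
    {"travel":[4.0,-2.6,0],"twist":[0,0,0],"grip":8.54},
    {"travel":[4.0,-2.6,0],"twist":[0,0,0],"grip":8.54},
    {"travel":[4.0,-2.6,0],"twist":[0,0,0],"grip":8.54},
    {"travel":[4.0,-2.6,0],"twist":[0,0,0],"grip":8.54},
    {"travel":[4.0,-2.6,0],"twist":[0,0,0],"grip":8.54},
    {"travel":[4.0,-2.6,0],"twist":[0,0,0],"grip":8.54},
    {"travel":[4.0,-2.6,0],"twist":[0,0,0],"grip":8.54},
    {"travel":[4.0,-2.6,0],"twist":[0,0,0],"grip":8.54},
    {"travel":[4.0,-2.6,0],"twist":[0,0,0],"grip":8.54},
    {"travel":[4.0,-2.6,0],"twist":[0,0,0],"grip":8.54},
    {"travel":[4.0,-2.6,0],"twist":[0,0,0],"grip":8.54},
  ],
)

```text
time: 1.3
eef_pos: [0.5378, -0.1706, 0.2312]
orientation: [-0.0, 0.988, 0.152, -0.0]
contact_force: [1.1, -0.3, 0.3]
opening: 0.0855
```

>>> move_arm(
  increments=[
    {"travel":[0,0,0],"twist":[0,0,7.5],"grip":8.54},
    {"travel":[0,0,0],"twist":[0,0,7.5],"grip":8.54},
    {"travel":[0,0,0],"twist":[0,0,7.5],"grip":8.54},
    {"travel":[0,0,0],"twist":[0,0,0],"grip":8.54},
    {"travel":[0,0,0],"twist":[0,0,0],"grip":8.54},
  ],
)

```text
time: 1.8
eef_pos: [0.5367, -0.1724, 0.2311]
orientation: [-0.0, 0.999, -0.042, -0.0]
contact_force: [-0.5, 0.1, 0.0]
opening: 0.0854
```

Run:
```python
from h import *
s=bot.observe(); print(s['time'],s['eef_pos'],s['joint_pos'],s['contact_force'])
d,r=delta(b2w(.01,.077,.1365-.0187)); print(d,np.degrees(np.arctan2(r[1,0],r[0,0])))
c=optics.get_calibration('wrist'); im,dd=optics.camera('wrist'); cv2.imwrite('pics/w1.png',im); np.savez('pics/w1.npz',im=im,d=dd)
X=cloud('wrist',dd,c); m=masks(im); ok=dd>0
for k,mm in m.items():
    cnt,lab,st,ce=cv2.connectedComponentsWithStats((mm&ok).astype(np.uint8))
    for i in range(1,cnt):
        if st[i,4]<150: continue
        P=X[lab==i]; T=P[P[:,2]>np.percentile(P[:,2],99)-.004]
        print(k,st[i],np.round(P.min(0),3),np.round(P.max(0),3))
        r=cv2.minAreaRect((T[:,:2]*1000).astype(np.float32)); print('  top',len(T),r)
        Q=P[(P[:,2]>.103)&(P[:,2]<.115)]
        if len(Q)>500: print('  frame',cv2.minAreaRect((Q[:,:2]*1000).astype(np.float32)))
```

```text
1.8 [ 0.53674578 -0.17241559  0.23113148] [-4.27937657e-01  4.04261602e-01  1.71136026e+00 -9.51958264e-05
  1.02625836e+00  1.22605820e+00] [-0.45202228  0.08189168  0.023971  ]
[ 4.17628929 -6.59130056 11.3320386 ] -4.764155764621822
orange [183 144  19  40 341] [ 0.57  -0.12   0.148] [ 0.598 -0.105  0.153]
  top 341 ((583.6272583007812, -112.30744171142578), (12.91348934173584, 28.519515991210938), 84.02323150634766)
blue [  226     0   146   145 12102] [ 0.582 -0.253  0.102] [ 0.698 -0.134  0.151]
  top 1933 ((641.450439453125, -193.51759338378906), (59.56664276123047, 15.099664688110352), 83.59864044189453)
  frame ((640.9243774414062, -193.6200714111328), (109.6865463256836, 108.38621520996094), 84.69251251220703)
green [212 277  14  13 151] [ 0.45 -0.11  0.1 ] [ 0.465 -0.096  0.103]
  top 151 ((457.52105712890625, -103.21121978759766), (13.244256019592285, 14.362627983093262), 81.25070190429688)
```

View pics/w1.png

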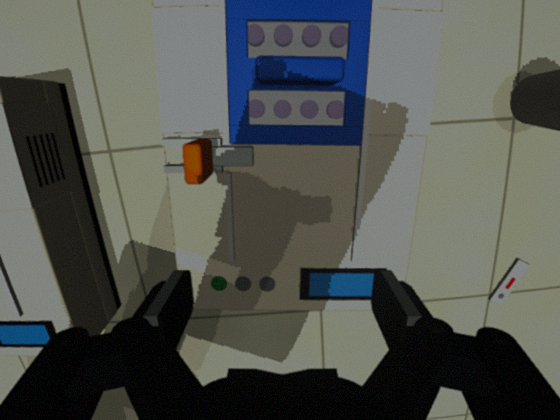

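The wrist view shows the orange knob at (197,161), the blue handle at (300,70) and the screen at (338,284). In world coordinates the knob top is (0.584, -0.112) and the handle (0.641, -0.1935). In the blue frame the knob is at x 10, y 75.5, which matches the given geometry. I'll move above the knob, then descend.

>>> move_arm(
  increments=[
    {"travel":[2.0,-3.2,0],"twist":[0,0,0.4],"grip":8.54},
    {"travel":[2.2,-3.2,0],"twist":[0,0,0],"grip":8.54},
    {"travel":[0,0,2],"twist":[0,0,0],"grip":8.54},
    {"travel":[0,0,3],"twist":[0,0,0],"grip":7},
    {"travel":[0,0,3],"twist":[0,0,0],"grip":6},
    {"travel":[0,0,2.3],"twist":[0,0,0],"grip":6},
    {"travel":[0,0,1],"twist":[0,0,0],"grip":6},
    {"travel":[0,0,0],"twist":[0,0,0],"grip":5},
    {"travel":[0,0,0],"twist":[0,0,0],"grip":5},
  ],
  force=25,
)

```text
time: 2.75
eef_pos: [0.5849, -0.1127, 0.1192]
orientation: [0.0, 0.999, -0.047, 0.001]
contact_force: [-0.3, -1.0, -0.7]
opening: 0.0501
```

```bash
sed -i 's/C=np.array.*/C=np.array([.5665,-.1866]); YAW=np.radians(-5.2)/' h.py
python3 - <<'E'
from h import *
s=bot.observe(); print(s['time'],s['eef_pos'],s['contact_force'],s['opening'],w2b(s['eef_pos']))
im,dd=optics.camera('scene'); cv2.imwrite('pics/s2.png',cv2.resize(im[200:400,100:380],None,fx=2.8,fy=2.8))
E
```

```text
2.75 [ 0.58486977 -0.11266778  0.11915251] [-0.26133869 -1.03354115 -0.66547668] 0.05011968975541268 [0.0115935  0.07529285 0.11915251]
```

View pics/s2.png

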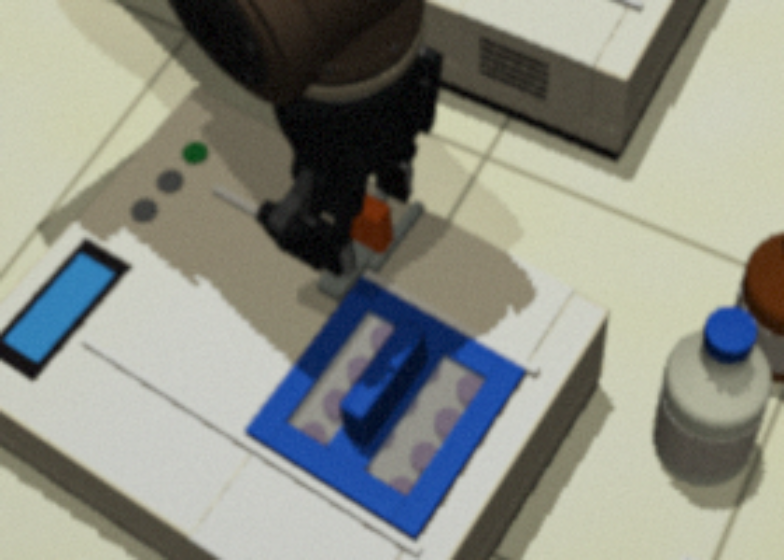

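The crop shows the orange knob at (372,222) between the two fingers, above the bolt. I'll close on it now.

>>> move_arm(
  increments=[
    {"travel":[0,0,0.1],"twist":[0,0,0],"grip":3},
    {"travel":[0,0,0],"twist":[0,0,0],"grip":1.0},
    {"travel":[0,0,0],"twist":[0,0,0],"grip":1.0},
    {"travel":[0,0,0],"twist":[0,0,0],"grip":1.0},
    {"travel":[0,0,0],"twist":[0,0,0],"grip":1.0},
    {"travel":[0,0,0],"twist":[0,0,0],"grip":1.0},
  ],
  force=25,
)

```text
time: 3.4
eef_pos: [0.5846, -0.1124, 0.118]
orientation: [0.0, 0.999, -0.047, 0.0]
contact_force: [-1.3, 1.9, 6.0]
opening: 0.0135
```

Run:
```python
from h import *
s=bot.observe(); print(s['time'],s['eef_pos'],s['contact_force'],s['opening'],w2b(s['eef_pos']))
```

```text
3.4 [ 0.58463204 -0.112398    0.11797554] [-1.3213173   1.93962798  6.01788482] 0.01346192863438702 [0.01133229 0.07553996 0.11797554]
```

>>> move_arm(
  increments=[
    {"travel":[0,-0.4,0],"twist":[0,0,0],"grip":1.0},
    {"travel":[0,-0.6,0],"twist":[0,0,0],"grip":1.0},
    {"travel":[0,-0.6,0],"twist":[0,0,0],"grip":1.0},
    {"travel":[0,-0.6,0],"twist":[0,0,0],"grip":1.0},
    {"travel":[0,-0.4,0],"twist":[0,0,0],"grip":1.0},
    {"travel":[0,-0.2,0],"twist":[0,0,0],"grip":1.0},
    {"travel":[0,0,0],"twist":[0,0,0],"grip":1.0},
    {"travel":[0,0,0],"twist":[0,0,0],"grip":1.0},
  ],
)

```text
time: 4.2
eef_pos: [0.5872, -0.0845, 0.1179]
orientation: [0.0, 0.999, -0.047, 0.0]
contact_force: [-0.7, 2.0, 5.9]
opening: 0.0136
```

Run:
```python
from h import *
s=bot.observe(); print(s['time'],s['eef_pos'],s['contact_force'],s['opening'],w2b(s['eef_pos']))
im,dd=optics.camera('scene'); cv2.imwrite('pics/s3.png',cv2.resize(im[200:400,100:380],None,fx=2.8,fy=2.8))
```

```text
4.2 [ 0.58724376 -0.08446268  0.11793867] [-0.67579124  2.01178006  5.93709283] 0.013605765620911725 [0.01140141 0.10359702 0.11793867]
```

View pics/s3.png

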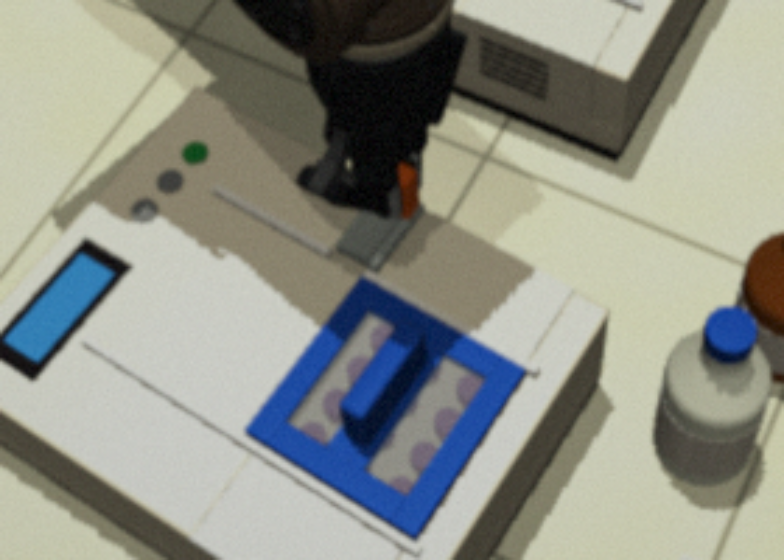

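The bolt has moved 28 mm with the knob still in the jaws, and the crop shows the bolt clear of the cover's corner. I'll nudge it to the stop, release and rise.

>>> move_arm(
  increments=[
    {"travel":[0,-0.15,0],"twist":[0,0,0],"grip":1.0},
    {"travel":[0,0,0],"twist":[0,0,0],"grip":1.0},
    {"travel":[0,0,0],"twist":[0,0,0],"grip":1.0},
  ],
)

```text
time: 4.55
eef_pos: [0.5874, -0.0832, 0.118]
orientation: [0.0, 0.999, -0.047, 0.0]
contact_force: [-1.4, 0.2, 6.7]
opening: 0.0138
```

>>> move_arm(
  increments=[
    {"travel":[0,0,0],"twist":[0,0,0],"grip":5},
    {"travel":[0,0,0],"twist":[0,0,0],"grip":5},
    {"travel":[0,0,0],"twist":[0,0,0],"grip":5},
    {"travel":[0,0,-1],"twist":[0,0,0],"grip":5},
    {"travel":[0,0,-3],"twist":[0,0,0],"grip":6},
    {"travel":[0,0,-3],"twist":[0,0,0],"grip":6},
    {"travel":[0,0,0],"twist":[0,0,-8.5],"grip":6},
    {"travel":[0,0,0],"twist":[0,0,-8.5],"grip":6},
    {"travel":[0,0,0],"twist":[0,0,-8.5],"grip":6},
    {"travel":[0,0,0],"twist":[0,0,-8.5],"grip":6},
    {"travel":[0,0,0],"twist":[0,0,-8.5],"grip":6},
    {"travel":[0,0,0],"twist":[0,0,-8.5],"grip":6},
  ],
)

```text
time: 5.75
eef_pos: [0.5872, -0.0831, 0.188]
orientation: [0.0, 0.921, 0.391, 0.0]
contact_force: [0.8, 0.0, 0.0]
opening: 0.0599
```

>>> move_arm(
  increments=[
    {"travel":[0,0,0],"twist":[0,0,-8.5],"grip":6},
    {"travel":[0,0,0],"twist":[0,0,-8.5],"grip":6},
    {"travel":[0,0,0],"twist":[0,0,-8.5],"grip":6},
    {"travel":[0,0,0],"twist":[0,0,-8.5],"grip":6},
    {"travel":[0,0,0],"twist":[0,0,-5],"grip":6},
    {"travel":[0,0,0],"twist":[0,0,0],"grip":6},
  ],
)

```text
time: 6.35
eef_pos: [0.5872, -0.0831, 0.1879]
orientation: [0.0, 0.739, 0.674, 0.0]
contact_force: [-0.1, -0.3, -0.9]
opening: 0.06
```

Run:
```python
from h import *
s=bot.observe(); print(s['time'],s['eef_pos'],s['contact_force'],s['opening'],w2b(s['eef_pos']),s['joint_pos'][5])
d,r=delta(b2w(.075,0,.1345-.0187)); print(d,np.degrees(np.arctan2(r[1,0],r[0,0])))
c=optics.get_calibration('wrist'); im,dd=optics.camera('wrist'); cv2.imwrite('pics/w4.png',im)
X=cloud('wrist',dd,c); m=masks(im); ok=dd>0
for k,mm in m.items():
    cnt,lab,st,ce=cv2.connectedComponentsWithStats((mm&ok).astype(np.uint8))
    for i in range(1,cnt):
        if st[i,4]<150: continue
        P=X[lab==i]; T=P[P[:,2]>.143]
        if len(T)>50: r=cv2.minAreaRect((T[:,:2]*1000).astype(np.float32)); print(k,st[i],len(T),r,w2b(np.r_[np.array(r[0])/1000,.15]))
```

```text
6.35 [ 0.58724307 -0.08309992  0.18792276] [-0.05381388 -0.33886995 -0.855593  ] 0.05996177087811437 [0.01127722 0.10495411 0.18792276] -0.15915375739788018
[-10.48203874   6.38870817   7.21718604] 84.69126058309969
orange [260 233  43  17 607] 607 ((586.3671875, -82.93060302734375), (10.898469924926758, 26.16779327392578), 85.34307098388672) [0.0103896  0.10504335 0.15      ]
```

View pics/w4.png

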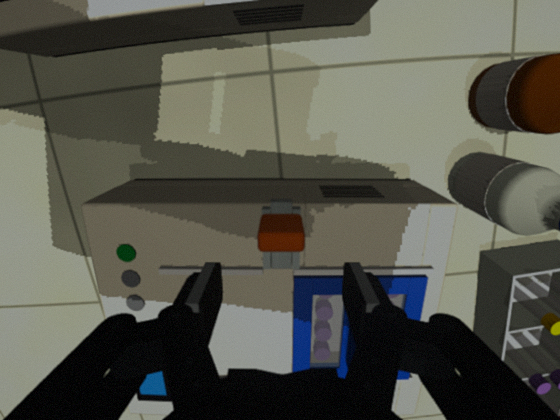

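The wrist view shows the knob at (281,233), which works out to y = 105 mm, so the bolt is fully drawn. The cover is still shut. Next is the handle.

>>> move_arm(
  increments=[
    {"travel":[-3.5,2.1,0],"twist":[0,0,0],"grip":6},
    {"travel":[-3.5,2.1,0],"twist":[0,0,0],"grip":6},
    {"travel":[-3.5,2.2,0],"twist":[0,0,0],"grip":6},
    {"travel":[0,0,0],"twist":[0,0,0],"grip":6},
    {"travel":[0,0,2.5],"twist":[0,0,0],"grip":6},
    {"travel":[0,0,2.7],"twist":[0,0,0],"grip":6},
    {"travel":[0,0,1.5],"twist":[0,0,0],"grip":6},
    {"travel":[0,0,0.4],"twist":[0,0,0],"grip":6},
    {"travel":[0,0,0],"twist":[0,0,0],"grip":5},
    {"travel":[0,0,0],"twist":[0,0,0],"grip":5},
  ],
)

```text
time: 7.4
eef_pos: [0.6416, -0.1937, 0.1175]
orientation: [0.001, 0.74, 0.673, 0.0]
contact_force: [-0.2, 0.6, 0.9]
opening: 0.0499
```

Run:
```python
from h import *
s=bot.observe(); print(s['time'],s['eef_pos'],s['contact_force'],s['opening'],w2b(s['eef_pos']))
im,dd=optics.camera('scene'); cv2.imwrite('pics/s5.png',cv2.resize(im[200:400,100:380],None,fx=2.8,fy=2.8))
```

```text
7.4 [ 0.64158432 -0.19365092  0.11750009] [-0.1553196   0.60858505  0.93628929] 0.049929502445218835 [ 0.07541435 -0.00021682  0.11750009]
```

View pics/s5.png

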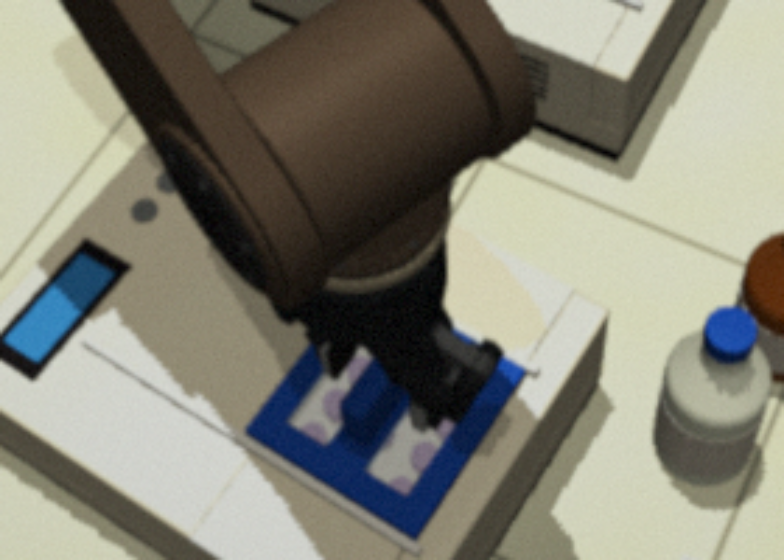

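The crop shows the fingers on both sides of the blue handle at (365,405), with the cover still shut. I'll close and slide it.

>>> move_arm(
  increments=[
    {"travel":[0,0,0],"twist":[0,0,0],"grip":3},
    {"travel":[0,0,0],"twist":[0,0,0],"grip":1.2},
    {"travel":[0,0,0],"twist":[0,0,0],"grip":1.2},
    {"travel":[0,0,0],"twist":[0,0,0],"grip":1.2},
    {"travel":[0,0,0],"twist":[0,0,0],"grip":1.2},
    {"travel":[0,0,0],"twist":[0,0,0],"grip":1.2},
  ],
  force=25,
)

```text
time: 8.05
eef_pos: [0.6413, -0.1937, 0.1169]
orientation: [0.0, 0.74, 0.673, 0.0]
contact_force: [-0.1, 0.2, 6.3]
opening: 0.0157
```

>>> move_arm(
  increments=[
    {"travel":[0,-0.5,0],"twist":[0,0,0],"grip":1.2},
    {"travel":[0,-1,0],"twist":[0,0,0],"grip":1.2},
    {"travel":[0,-0.5,0],"twist":[0,0,0],"grip":1.2},
    {"travel":[0,0,0],"twist":[0,0,0],"grip":1.2},
  ],
)

```text
time: 8.45
eef_pos: [0.6208, -0.1918, 0.1169]
orientation: [0.0, 0.74, 0.673, 0.0]
contact_force: [-1.8, 0.4, 7.3]
opening: 0.0156
```

Handle gripped at 15.7 mm opening, and the cover moves freely at low force. I'll continue to just short of the stop.

>>> move_arm(
  increments=[
    {"travel":[0,-1,0],"twist":[0,0,0],"grip":1.2},
    {"travel":[0,-1.2,0],"twist":[0,0,0],"grip":1.2},
    {"travel":[0,-1.2,0],"twist":[0,0,0],"grip":1.2},
    {"travel":[0,-1.2,0],"twist":[0,0,0],"grip":1.2},
    {"travel":[0,-1.2,0],"twist":[0,0,0],"grip":1.2},
    {"travel":[0,-1,0],"twist":[0,0,0],"grip":1.2},
    {"travel":[0,-0.6,0],"twist":[0,0,0],"grip":1.2},
    {"travel":[0,-0.3,0],"twist":[0,0,0],"grip":1.2},
    {"travel":[0,0,0],"twist":[0,0,0],"grip":1.2},
    {"travel":[0,0,0],"twist":[0,0,0],"grip":1.2},
  ],
)

```text
time: 9.45
eef_pos: [0.5443, -0.1846, 0.1169]
orientation: [0.0, 0.74, 0.673, 0.0]
contact_force: [-1.1, 0.4, 7.7]
opening: 0.0156
```

Run:
```python
from h import *
s=bot.observe(); print(s['time'],s['contact_force'],s['opening'],w2b(s['eef_pos']))
```

```text
9.45 [-1.05486457  0.40184955  7.65817019] 0.015637980630860804 [-2.22763422e-02 -4.11682822e-05  1.16891109e-01]
```

>>> move_arm(
  increments=[
    {"travel":[0,-0.25,0],"twist":[0,0,0],"grip":1.2},
    {"travel":[0,0,0],"twist":[0,0,0],"grip":1.2},
    {"travel":[0,0,0],"twist":[0,0,0],"grip":1.2},
  ],
)

```text
time: 9.75
eef_pos: [0.542, -0.1844, 0.1169]
orientation: [0.001, 0.739, 0.673, 0.0]
contact_force: [0.8, 0.4, 7.7]
opening: 0.0154
```

>>> move_arm(
  increments=[
    {"travel":[0,0,0],"twist":[0,0,0],"grip":5},
    {"travel":[0,0,0],"twist":[0,0,0],"grip":5},
    {"travel":[0,0,0],"twist":[0,0,0],"grip":5},
    {"travel":[0,0,-1],"twist":[0,0,0],"grip":5},
    {"travel":[0,0,-3],"twist":[0,0,0],"grip":6},
    {"travel":[0,0,-4],"twist":[0,0,0],"grip":6},
    {"travel":[0,0,-4],"twist":[0,0,0],"grip":6},
    {"travel":[0,0,-2],"twist":[0,0,0],"grip":6},
    {"travel":[0,0,0],"twist":[0,0,0],"grip":6},
    {"travel":[0,0,0],"twist":[0,0,0],"grip":6},
  ],
)

```text
time: 10.75
eef_pos: [0.5418, -0.1841, 0.2564]
orientation: [0.0, 0.74, 0.673, 0.0]
contact_force: [-0.8, -0.2, -0.1]
opening: 0.0599
```

Run:
```python
from h import *
s=bot.observe(); print(s['time'],s['eef_pos'],s['contact_force'],s['opening'])
for n in ('scene','side','wrist'):
    c=optics.get_calibration(n); im,dd=optics.camera(n); cv2.imwrite(f'pics/{n}9.png',im)
    X=cloud(n,dd,c); m=masks(im); ok=dd>0
    for k,mm in m.items():
        cnt,lab,st,ce=cv2.connectedComponentsWithStats((mm&ok).astype(np.uint8))
        for i in range(1,cnt):
            if st[i,4]<50: continue
            P=X[lab==i]; T=P[(P[:,2]>.143)&(P[:,2]<.16)]
            if len(T)>25: r=cv2.minAreaRect((T[:,:2]*1000).astype(np.float32)); print(n,k,st[i],len(T),np.round(r[0]),w2b(np.r_[np.array(r[0])/1000,.15]))
```

```text
10.75 [ 0.54175172 -0.18414752  0.25640911] [-0.82222163 -0.17804073 -0.07926267] 0.05989616102164099
scene orange [293 114  14  19 144] 76 [536. 254.] [-0.07074772  0.43636712  0.15      ]
scene orange [231 254  18  13 128] 128 [589. -85.] [0.01298022 0.10299678 0.15      ]
scene blue [ 138  271   95   86 2406] 300 [ 544. -185.] [-2.30706233e-02 -9.53311133e-05  1.50000000e-01]
scene blue [352 310  18  19 256] 247 [797. -94.] [0.2212881  0.11278171 0.15      ]
scene green [ 276  141   74   57 1605] 199 [599. 177.] [-0.00049235  0.36544322  0.15      ]
side orange [305 178  16  22 282] 63 [586. -79.] [0.0093289  0.10852771 0.15      ]
side orange [234 277  24  34 545] 116 [533. 261.] [-0.07412992  0.44262128  0.15      ]
side blue [218 157  12  10  98] 62 [794. -91.] [0.21781929 0.115596   0.15      ]
side blue [321 163  63  40 776] 77 [ 540. -181.] [-0.0264017   0.00291542  0.15      ]
side green [ 184  233  100   60 2287] 250 [597. 182.] [-0.00323957  0.37029816  0.15      ]
wrist orange [310  65  40  19 502] 502 [586. -84.] [0.00979441 0.10412238 0.15      ]
wrist blue [ 224  137  119  111 6343] 740 [ 540. -184.] [-2.61174695e-02  1.00691362e-04  1.50000000e-01]
```

View pics/scene9.png

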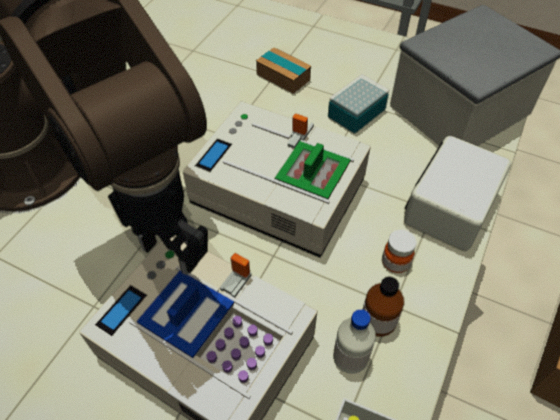

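View pics/wrist9.png

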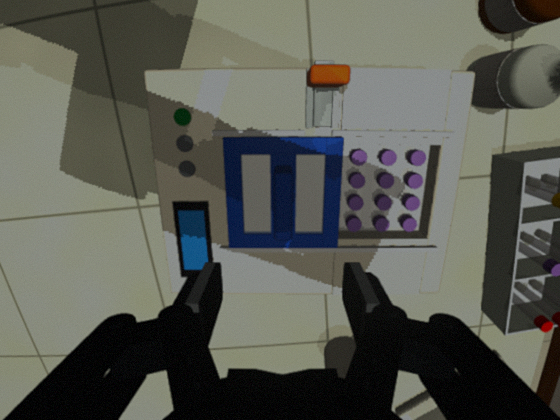

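The scene view shows the cover at (185,310), slid forward to the screen. The purple-capped tubes at (240,345) are uncovered, the bolt knob is drawn at (240,265), and the green knob is unmoved at (300,124). The wrist view agrees, with the tubes at (385,190) and the gripper clear. Handing in.

```bash
python3 -c "
from plant import bot
print(bot.hand_in())"
```

```text
the job is handed in; nothing more can be done
None
```

The blue incubator is open. I gripped its orange knob and drew the bolt to its stop, then gripped the handle and slid the blue cover fully open towards the screen. After that I let go and raised the gripper to z ≈ 0.256 m. The job was handed in at about 11 s of the 42 s allowed, and no verdict was reported.

Last checks before handing in:
- **Bolt:** the wrist camera puts the knob at y ≈ 104 mm (105 is fully drawn, at least 95 needed).
- **Cover:** the wrist camera puts the handle at x ≈ -26 mm (-25 is fully open, -10 or less needed). The tubes are visibly uncovered.
- **Green unit:** its knob is where it started to within 1–2 mm in both views.
- **Contact:** wrist force was about 0 N after release, so the robot touches nothing.

The cameras disagree by 3–6 mm: the knob reads y = 103 in the scene view and 108.5 in the side view, and the handle x reads -23 and -26. All readings are well inside the limits.

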